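# Make up a gate job and a front-door job at the locksmith's counter

### The arm

A 6-joint arm with a two-finger parallel gripper is mounted at the origin on the work surface. World frame = base frame: x ahead of the robot, y to its left, z up, the work surface at z = 0. Lengths are in m, angles in degrees, forces in N, time in s.
With the tool pointing down it reaches from about 0.35 to 0.875 m from the base axis. Payload 4.2 kg.
Tool frame: the origin (TCP) lies on the centre line of the jaws, within the pads' length; the fingertips stand 11 mm ahead of it and the grasp point (between the pads) lies 8 mm behind it; z points along the fingers, y is the line along which they close (so a half turn about z gives the same grasp; the last joint's range is limited). The gripper opens to 87 mm and grips with 3 to 60 N. Pads are 19 mm wide; open, the fingers measure 117 mm over their backs; the gripper's body (75 mm by 190 mm) begins 51 mm behind the grasp point.
Start: joints at [85.921, 22.042, 0.453, 0, -68.411, -14.817], TCP at [0.202, 0.591, 0.234] pointing down, gripper open.
Joint ranges: [-179.83, 179.83], [-69.29, 118.12], [-61.27, 80.66], [-181.25, 117.63], [-171.15, -9.14], [-177.46, 177.46]. Speed limits (degrees/s): [159.86, 159.86, 180, 180, 180, 180].

### API

Orientations are given as a 3x3 rotation matrix whose columns are the frame's x, y, z axes.
In Python, from station import r gives the robot as it stands.
- The arm moves only by the tool servo_tool, never from a script. Its argument "commands" is a list that holds one entry, the list of rows, each a list of 7 numbers: the closure, from 0 (fully open) to 1 (shut), then the shift along the tool's x, y, z in mm, then the turn, a rotation vector about the tool's x, y, z in rad. In form: [[[claw, x, y, z, ax, ay, az], ...]]. A call has exactly 5 rows; each row is the pose to reach, as a shift and turn from the pose commanded when the call began, along the tool's axes at that moment; what a row does not reach only later rows make up. A row lasts 1/10 s, in which the tool goes at most 50 mm and 8.59 degrees, less where a joint would pass 70% of its speed; a pose out of reach is approached as far as the arm can. A call with a gripper value outside its range is refused whole. The fingers move at their own pace and stop on an object; the grip force is fixed at half the most. Time passes only in rows, so rows that repeat a pose let the fingers close, or fill a call up. It gives the time, the measured TCP pose, the force, the opening and the grip force at its end, in the units of the state.
- r.sense(): the state, without advancing time (a new reading comes with each control period).
- r.capture(name): name is "scene" or "top" or "wrist"; returns a dict with "pixels" (384x512x3 uint8, red, green, blue), "camera_matrix" (3x3 intrinsics, pixels), "R" (3x3) and "t" (3): a world point X has camera coordinates R X + t. Camera axes: x right, y down, z forward; pixel columns grow to the right and rows downward; lengths in m; the calibration is good to about 2 mm. The wrist camera is an equidistant fisheye: a pixel r from the principal point sees the ray r / f radians off the axis. A picture is of the moment at which its call begins. There is no depth.
- r.finish_job(): hands the job in; it is judged then, once.
The state is a dict: "time_s": time; "joints": joint angles; "joint_velocities": joint speeds; "effort": joint torques, N m; "tcp_pos": TCP position; "ee_rot": TCP orientation; "wrist_force": force on the tool from outside, world axes, zero at the start; "moment": the same for the moment, N m; "gripper_width": opening from 0.0 (shut) to 1.0 (fully open); "gripper_force": force on a finger pad.
Only numpy, scipy, OpenCV 4.12 (cv2) and the standard library are available. Lean on these libraries where they do the work, as an engineer would, in place of code of your own. Each camera call takes 0.05 s, during which the arm holds its last target. There are 200 camera calls.

### The job

Make up the two fitting jobs at the locksmith's counter: into the wooden tray that already holds the hasp and staple put the large padlock and the barrel bolt for the garden gate, and into the tray that already holds the lock case put the long lock cylinder, the door knob and the oval escutcheon for the front door. Lay every part flat on the floor of its tray, nothing on top of anything else, the knob standing on its rose. Leave the small padlock, the short cylinder and the dish of pins where they are.

Things in the scene. Friction and masses are not known exactly. Their poses are not given: they have to be found in the camera images.
- gate_tray: Fixed wooden tray, 240 (x) by 180 mm (y) outside, rim 22 mm high and 6 mm thick, floor 6 mm thick. Origin: centre of its underside; x points to the end where a steel hasp (flat hinged strap) and its staple (plate with an upright loop, 26 mm high over the tray floor) lie across it, fixed, at x = +66 to +104 mm. Free floor: x -114 to +66, y -84 to +84 mm.
- door_tray: Fixed wooden tray, 240 (x) by 180 mm (y) outside, rim 22 mm high and 6 mm thick, floor 6 mm thick. Origin: centre of its underside; x points to the end where a lock case lies across it, fixed: a grey box 92 by 38 by 15 mm with a dark keyhole, behind an upright steel faceplate 130 mm long, 24 mm high; x = +72 to +113 mm. Free floor: x -114 to +72, y -84 to +84 mm.
- large_padlock: The larger of two brass padlocks, lying flat: body 44 mm long (x), 50 mm wide (y), 24 mm thick (z), with a steel shackle 8 mm thick that sticks out 36 mm from the body's +x end at mid thickness. About 0.33 kg. Origin: centre of the underside of the brass body. Grasp across y.
- small_padlock: The smaller padlock, same make, lying flat: body 27 mm (x) by 30 mm (y) by 15 mm thick, shackle 23 mm out to +x. Origin: centre of the underside of its body. To be left where it is.
- barrel_bolt: Steel barrel bolt lying on its plate: plate 100 (x) by 34 (y) by 3 mm; on its middle the barrel, 50 mm long, 18 mm wide (y), top 18 mm above the underside. A dark rod runs out of it to +x, tip 55 mm from the origin, with a round knob at x = +33 mm, 31 mm high. 0.14 kg. Origin: centre of the plate's underside. Grasp the barrel across y, fingertips above the plate.
- long_cylinder: The longer of two nickel-plated lock cylinders of keyhole profile, lying on its side: 90 mm long (x), 33 mm wide (y), 17 mm high over its round half (+y side), 10 mm high at its thin edge (-y side), with a dark cam in a gap 10 mm wide at mid length. About 0.27 kg. Origin: under its middle, on the surface it lies on. Grasp across y.
- short_cylinder: The shorter lock cylinder, same profile, lying on its side: 60 mm long (x), 33 mm wide, 17 mm high. Origin: under its middle. To be left where it is.
- door_knob: Round satin-steel door knob standing upright on its rose: rose 60 mm diameter and 9 mm high, neck 24 mm diameter, knob 52 mm diameter at its widest (40 to 47 mm high), 58 mm high over all. About 0.30 kg. Origin: centre of the underside of the rose, z up. Grasp the knob across its widest part.
- escutcheon: Oval steel escutcheon lying flat: 78 mm long (x), 34 mm wide (y), 15 mm thick, with a dark keyhole-shaped hole in its face. About 0.12 kg. Origin: centre of its underside. Grasp across y.
- pin_dish: Round open dish of dark wood with loose lock pins in it, 76 mm diameter, 22 mm high. Origin: centre of its underside. To be left where it is.
There are look-alikes about, which are no part of the job. What is shaped like the escutcheon but orange or turquoise is not meant. What is shaped like the door_knob but blue or red is not meant.

How it is judged:
By the outcome, as a careful person would: the job done as asked, in the order asked, and still so for the second after the job is handed in, with the robot touching nothing.
It also fails if it takes over 120 s, if anything falls off the work surface, if the arm or the gripper's body presses on something with over 40 N, if the wrist force passes 120 N, or if a joint passes its speed limit or range.

## Working session

There is one attempt and no reset: what is moved stays moved. The work goes in short steps, Python scripts to look and compute and a tool call to move; the robot and the scene stay as the last step left them, time stands still between calls to the robot, and variables do not carry over. Pictures are saved under pics/ and viewed, at most 16 in all, crops included, and the job is handed in when it is done.

Besides the shell and the picture viewer there is one more tool, called after ">>>" by a JSON object that holds its "api" and its "payload". servo_tool: Moves the arm, as the interface text tells. Its arguments: {"type":"object","properties":{"commands":{"type":"array","items":{"type":"array","items":{"type":"array","items":{"type":"number"}}}}},"required":["commands"]}

```bash
mkdir -p pics
cat > h.py <<'E'
import numpy as np,cv2,sys
from station import r
def shot(cam,fn):
    d=r.capture(cam); cv2.imwrite('pics/'+fn+'.png',d['pixels'][:,:,::-1]); np.savez('pics/'+fn+'.npz',**{k:d[k] for k in('pixels','camera_matrix','R','t')}); return d
def crop(fn,x0,y0,x1,y1,out,s):
    im=cv2.imread('pics/'+fn+'.png')[y0:y1,x0:x1]; cv2.imwrite('pics/'+out+'.png',cv2.resize(im,None,fx=s,fy=s,interpolation=cv2.INTER_CUBIC))
def px(fn,u,v,z):
    d=np.load('pics/'+fn+'.npz');K=d['camera_matrix'];R=d['R'];t=d['t']
    c=np.linalg.inv(K)@[u,v,1]
    if 'wrist' in fn:
        x,y=c[:2];th=np.hypot(x,y); c=np.array([x/th*np.sin(th),y/th*np.sin(th),np.cos(th)])
    o=-R.T@t; w=R.T@c
    return o+w*(z-o[2])/w[2]
E
python3 - <<'E'
from h import *
for c in('scene','top','wrist'):
    d=shot(c,c+'0');print(c,d['camera_matrix'].round(1).tolist(),d['R'].round(3).tolist(),(-d['R'].T@d['t']).round(3))
s=r.sense();print(s)
im=[cv2.imread(f'pics/{c}0.png') for c in('scene','top')]
cv2.imwrite('pics/top0b.png',cv2.resize(im[1],(800,600),interpolation=cv2.INTER_CUBIC))
cv2.imwrite('pics/scene0b.png',cv2.resize(im[0],(800,600),interpolation=cv2.INTER_CUBIC))
E
```

```text
scene [[487.1, 0.0, 249.5], [0.0, 487.1, 182.0], [0.0, 0.0, 1.0]] [[-0.843, 0.538, 0.019], [0.412, 0.667, -0.621], [-0.346, -0.515, -0.784]] [1.049 0.618 1.017]
top [[471.5, 0.0, 251.4], [0.0, 471.5, 192.4], [0.0, 0.0, 1.0]] [[0.02, -1.0, 0.006], [-0.993, -0.021, -0.117], [0.117, -0.003, -0.993]] [ 0.491 -0.031  1.208]
wrist [[297.3, 0.0, 259.6], [0.0, 297.3, 190.3], [0.0, 0.0, 1.0]] [[-0.325, -0.946, 0.002], [-0.902, 0.31, 0.3], [-0.285, 0.095, -0.954]] [0.282 0.564 0.384]
{'time_s': 0.15, 'joints': array([ 8.59209445e+01,  2.20810246e+01,  4.00362305e-01, -1.88800053e-02,
       -6.84103418e+01, -1.48167572e+01]), 'joint_velocities': array([-0.07552473, -0.20121139,  0.22254275,  0.15093539,  0.05522453,
        0.05470378]), 'effort': array([-1.38625205e-04, -3.91050446e+01,  1.87587368e+01,  4.22238842e+00,
        1.23793105e-02, -1.36093172e-04]), 'tcp_pos': array([0.20225687, 0.59093756, 0.23272893]), 'ee_rot': array([[ 9.46069700e-01, -3.23962880e-01, -4.18604421e-04],
       [-3.23963131e-01, -9.46068416e-01, -1.56248292e-03],
       [ 1.10158046e-04,  1.61383015e-03, -9.99998692e-01]]), 'wrist_force': array([-0.19978819, -0.69367308, -0.00348072]), 'moment': array([ 0.00644421, -0.02755152,  0.00474964]), 'gripper_force': 0.0, 'gripper_width': 1.0042624866231504}
```

View pics/top0b.png

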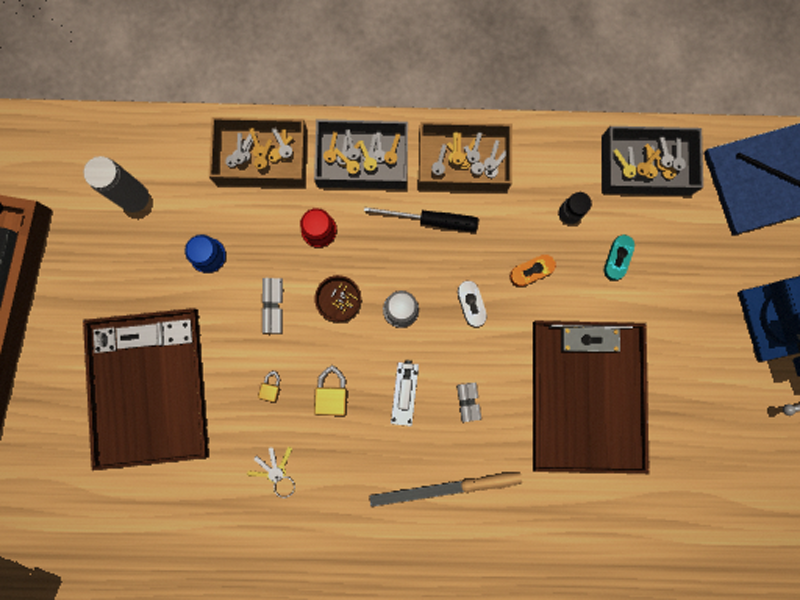

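View pics/scene0b.png

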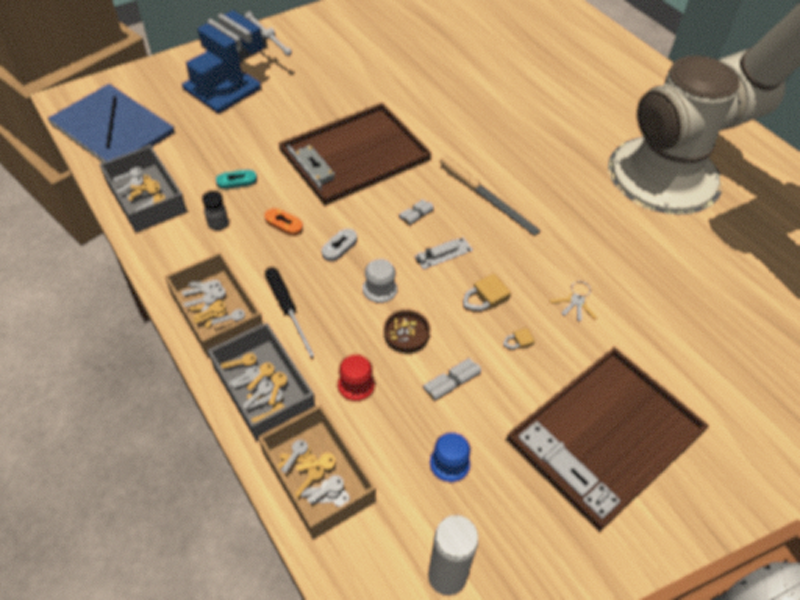

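The top view shows the gate tray (hasp) at left and the door tray (lock case) at right. The large padlock is at (331,393), the bolt at (404,392), the long cylinder at (272,305), the knob at (401,308) and the steel escutcheon at (472,303). I'll enlarge the middle for exact positions.

Run:
```python
from h import *
crop('top0',160,165,320,285,'c1',5)
s=.64
for n,pts in dict(gate=[(84,320),(197,310),(208,458),(93,469)],door=[(534,322),(646,323),(648,473),(534,470)]).items():
    P=np.array([px('top0',u*s,v*s,.022) for u,v in pts]);print(n,P.round(3).tolist(),P.mean(0).round(3))
```

```text
gate [[0.59, 0.462, 0.022], [0.61, 0.281, 0.022], [0.375, 0.252, 0.022], [0.355, 0.432, 0.022]] [0.482 0.357 0.022]
door [[0.601, -0.264, 0.022], [0.604, -0.446, 0.022], [0.366, -0.444, 0.022], [0.367, -0.264, 0.022]] [ 0.484 -0.354  0.022]
```

View pics/c1.png

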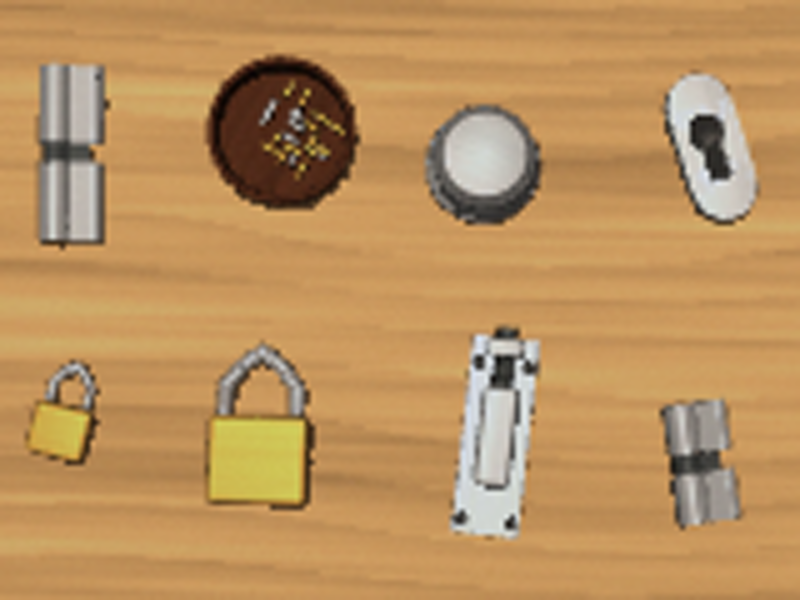

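Run:
```python
from h import *
f=lambda u,v,z:px('top0',160+u/5,165+v/5,z)
def rep(n,pts,z):  # pts: +x-left,+x-right,-x right,-x left
    P=np.array([f(u,v,z) for u,v in pts]);a=(P[0]+P[1]-P[2]-P[3])/2;b=(P[0]+P[3]-P[1]-P[2])/2
    print(n,P.mean(0).round(4),'L',np.linalg.norm(a).round(3),'W',np.linalg.norm(b).round(3),'yaw',np.degrees(np.arctan2(a[1],a[0])).round(1),np.degrees(np.arctan2(-b[0],b[1])).round(1))
rep('padlock',[(208,416),(306,420),(304,504),(207,500)],.024)
rep('bolt',[(473,334),(539,341),(519,537),(451,531)],.003)
rep('cyl',[(40,65),(104,65),(103,243),(39,243)],.012)
print('knob',f(484,165,.009),f(487,152,.056))
print('esc',f(711,148,.015),[f(u,v,.015).round(4).tolist() for u,v in((695,73),(728,222))],f(692,85,.015)-f(731,210,.015))
```

```text
padlock [0.4675 0.0614 0.024 ] L 0.041 W 0.049 yaw 0.7 -1.2
bolt [ 0.4818 -0.0579  0.003 ] L 0.099 W 0.034 yaw -5.1 -4.4
cyl [0.6201 0.1612 0.012 ] L 0.091 W 0.033 yaw 1.9 1.2
knob [ 0.61891926 -0.04936629  0.009     ] [ 0.62038326 -0.05001671  0.056     ]
esc [ 0.62937517 -0.16480106  0.015     ] [[0.6678, -0.1563, 0.015], [0.5917, -0.1737, 0.015]] [0.06371666 0.02035883 0.        ]
```

>>> {"api": "servo_tool", "payload": {"commands": [[[0, 32, 31, 0, 0, 0, -0.066], [0, 64, 62, 0, 0, 0, -0.132], [0, 96, 93, 0, 0, 0, -0.198], [0, 128, 124, 0, 0, 0, -0.264], [0, 160, 155, 0, 0, 0, -0.33]]]}}

```text
time_s: 0.65
tcp_pos: [0.3039, 0.391, 0.2333]
ee_rot: [[1.0, 0.003, -0.0], [0.003, -1.0, -0.0], [-0.0, 0.0, -1.0]]
wrist_force: [1.0, -0.2, 0.4]
gripper_width: 1.003
gripper_force: 0.0
```

>>> {"api": "servo_tool", "payload": {"commands": [[[0, 21, 42, 0, 0, 0, 0], [0, 42, 84, 0, 0, 0, 0], [0, 63, 126, 0, 0, 0, 0], [0, 84, 168, 0, 0, 0, 0], [0, 105, 210, 0, 0, 0, 0]]]}}

```text
time_s: 1.15
tcp_pos: [0.4089, 0.181, 0.2336]
ee_rot: [[1.0, 0.001, 0.0], [0.001, -1.0, 0.0], [0.0, -0.0, -1.0]]
wrist_force: [1.1, 2.2, 0.5]
gripper_width: 1.0
gripper_force: 0.0
```

>>> {"api": "servo_tool", "payload": {"commands": [[[0, 16, 30, 35, 0, 0, 0], [0, 32, 60, 70, 0, 0, 0], [0, 48, 90, 105, 0, 0, 0], [0, 64, 121, 140, 0, 0, 0], [0, 64, 121, 140, 0, 0, 0]]]}}

```text
time_s: 1.65
tcp_pos: [0.4701, 0.0577, 0.0886]
ee_rot: [[1.0, -0.006, -0.011], [-0.006, -1.0, -0.004], [-0.011, 0.004, -1.0]]
wrist_force: [-0.8, 0.8, 0.2]
gripper_width: 0.999
gripper_force: 0.0
```

```bash
cat >> h.py <<'E'
def go(x,y,z,p,show=1):
    s=r.sense();R=s['ee_rot'];d=R.T@(np.array([x,y,z])-s['tcp_pos'])*1000
    p0=np.degrees(np.arctan2(R[1,0],R[0,0]))
    print('t',round(s['time_s'],2),'tcp',s['tcp_pos'].round(4),'p',p0.round(2),'tilt',R[:,2].round(3),'w',round(s['gripper_width']*87,1),'gf',round(s['gripper_force'],1),'F',s['wrist_force'].round(1),'j',s['joints'].round(0),'-> d',d.round(1),'az',np.radians(p0-p).round(3))
E
python3 - <<'E'
from h import *
go(.472,.0614,.0135,0)
d=shot('wrist','wrist1')
E
```

```text
t 1.65 tcp [0.4701 0.0577 0.0886] p -0.34 tilt [-0.011 -0.004 -1.   ] w 86.9 gf 0.0 F [-0.8  0.8  0.2] j [ 27.  17. -31.  -0. -42.  63.] -> d [ 2.7 -4.  75.1] az -0.006
```

View pics/wrist1.png

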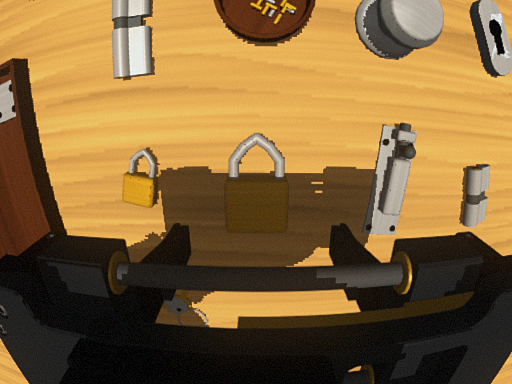

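The wrist view shows the padlock centred between the fingers (body about (256,203), fingers at 165 and 350). Going down.

>>> {"api": "servo_tool", "payload": {"commands": [[[0, 2, -2, 20, 0, 0, 0], [0, 2, -2, 40, 0, 0, 0], [0, 2, -2, 60, 0, 0, 0], [0, 2, -2, 65, 0, 0, 0], [0, 2, -2, 65, 0, 0, 0]]]}}

```text
time_s: 2.2
tcp_pos: [0.4748, 0.0646, 0.0289]
ee_rot: [[1.0, 0.002, 0.0], [0.002, -1.0, -0.0], [0.0, 0.0, -1.0]]
wrist_force: [0.5, -0.3, 0.8]
gripper_width: 1.002
gripper_force: 0.0
```

```bash
python3 -c "
from h import *
go(.472,.0614,.0135,0)"
```

```text
t 2.2 tcp [0.4748 0.0646 0.0289] p 0.09 tilt [ 0. -0. -1.] w 87.2 gf 0.0 F [ 0.5 -0.3  0.8] j [ 27.  23. -34.   0. -33.  63.] -> d [-2.8  3.2 15.4] az 0.002
```

>>> {"api": "servo_tool", "payload": {"commands": [[[0, -3, 3, 7, 0, 0, 0], [0, -3, 3, 15, 0, 0, 0], [0.5, -3, 3, 15, 0, 0, 0], [1, -3, 3, 15, 0, 0, 0], [1, -3, 3, 15, 0, 0, 0]]]}}

```text
time_s: 2.7
tcp_pos: [0.4719, 0.061, 0.0138]
ee_rot: [[1.0, 0.0, 0.001], [0.0, -1.0, 0.0], [0.001, -0.0, -1.0]]
wrist_force: [-0.7, 0.5, -0.3]
gripper_width: 0.809
gripper_force: 0.0
```

>>> {"api": "servo_tool", "payload": {"commands": [[[1, 0, 0, 0, 0, 0, 0], [1, 0, 0, 0, 0, 0, 0], [1, 0, 0, 0, 0, 0, 0], [1, 0, 0, -5, 0, 0, 0], [1, 0, 0, -20, 0, 0, 0]]]}}

```text
time_s: 3.2
tcp_pos: [0.4698, 0.0601, 0.0323]
ee_rot: [[1.0, -0.001, -0.005], [-0.001, -1.0, -0.002], [-0.005, 0.002, -1.0]]
wrist_force: [0.5, -0.7, -3.9]
gripper_width: 0.569
gripper_force: 30.0
```

```bash
python3 -c "
from h import *
go(.438,.384,.10,7.1)"
```

```text
t 3.2 tcp [0.4698 0.0601 0.0323] p -0.04 tilt [-0.005 -0.002 -1.   ] w 49.5 gf 30.0 F [ 0.5 -0.7 -3.9] j [ 27.  23. -34.  -0. -33.  63.] -> d [ -32.3 -323.7  -68.1] az -0.125
```

>>> {"api": "servo_tool", "payload": {"commands": [[[1, -2, -25, -40, 0, 0, 0], [1, -6, -68, -62, 0, 0, 0], [1, -10, -115, -66, 0, 0, 0], [1, -15, -163, -66, 0, 0, 0], [1, -20, -210, -66, 0, 0, 0]]]}}

```text
time_s: 3.7
tcp_pos: [0.4505, 0.2723, 0.0997]
ee_rot: [[1.0, -0.0, -0.001], [-0.0, -1.0, 0.0], [-0.001, -0.0, -1.0]]
wrist_force: [0.9, -0.7, -3.8]
gripper_width: 0.57
gripper_force: 30.0
```

>>> {"api": "servo_tool", "payload": {"commands": [[[1, -5, -40, 0, 0, 0, -0.04], [1, -10, -80, 0, 0, 0, -0.08], [1, -14, -113, 0, 0, 0, -0.124], [1, -14, -113, 20, 0, 0, -0.124], [1, -14, -113, 40, 0, 0, -0.124]]]}}

```text
time_s: 4.2
tcp_pos: [0.4366, 0.3849, 0.0588]
ee_rot: [[0.992, 0.125, -0.001], [0.125, -0.992, 0.0], [-0.001, -0.0, -1.0]]
wrist_force: [-0.3, -1.5, -4.3]
gripper_width: 0.572
gripper_force: 30.0
```

>>> {"api": "servo_tool", "payload": {"commands": [[[1, 0, 0, 15, 0, 0, 0], [1, 0, 0, 25, 0, 0, 0], [1, 0, 0, 30, 0, 0, 0], [1, 0, 0, 30, 0, 0, 0], [1, 0, 0, 30, 0, 0, 0]]]}}

```text
time_s: 4.7
tcp_pos: [0.4379, 0.3842, 0.0302]
ee_rot: [[0.992, 0.124, 0.001], [0.124, -0.992, 0.001], [0.001, -0.001, -1.0]]
wrist_force: [0.2, 0.4, -3.1]
gripper_width: 0.574
gripper_force: 30.0
```

```bash
python3 -c "
from h import *
go(.438,.384,.0205,7.1);shot('wrist','wrist2')"
```

```text
t 4.7 tcp [0.4379 0.3842 0.0302] p 7.12 tilt [ 0.001  0.001 -1.   ] w 49.9 gf 30.0 F [ 0.2  0.4 -3.1] j [ 57.  31. -19.   0. -40.  40.] -> d [0.1 0.2 9.7] az 0.0
```

View pics/wrist2.png

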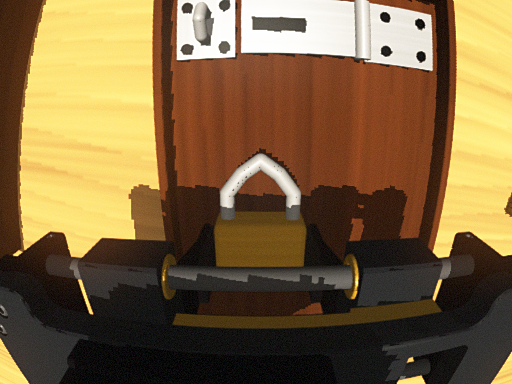

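The padlock hangs inside the tray, left of the middle and clear of the hasp and the left wall. Setting it down.

>>> {"api": "servo_tool", "payload": {"commands": [[[1, 0, 0, 5, 0, 0, 0], [1, 0, 0, 9.5, 0, 0, 0], [1, 0, 0, 9.5, 0, 0, 0], [0.3, 0, 0, 9.5, 0, 0, 0], [0.3, 0, 0, 9.5, 0, 0, 0]]]}}

```text
time_s: 5.25
tcp_pos: [0.438, 0.3844, 0.0207]
ee_rot: [[0.992, 0.124, 0.001], [0.124, -0.992, 0.001], [0.001, -0.001, -1.0]]
wrist_force: [-0.3, -0.1, 0.4]
gripper_width: 0.663
gripper_force: 0.0
```

>>> {"api": "servo_tool", "payload": {"commands": [[[0.3, 0, 0, 0, 0, 0, 0], [0.3, 0, 0, -20, 0, 0, 0], [0.3, 0, 0, -50, 0, 0, 0], [0.3, 0, 0, -90, 0, 0, 0], [0.3, 0, 0, -90, 0, 0, 0.06]]]}}

```text
time_s: 5.75
tcp_pos: [0.4403, 0.3871, 0.1165]
ee_rot: [[0.998, 0.064, 0.009], [0.064, -0.998, 0.01], [0.009, -0.009, -1.0]]
wrist_force: [0.5, 0.2, -0.3]
gripper_width: 0.706
gripper_force: 0.0
```

```bash
python3 -c "
from h import *
go(.482,-.058,.11,-4.8)"
```

```text
t 5.75 tcp [0.4403 0.3871 0.1165] p 3.68 tilt [ 0.009  0.01  -1.   ] w 61.4 gf 0.0 F [ 0.5  0.2 -0.3] j [ 57.  24. -15.   0. -50.  36.] -> d [ 13.  446.9   2.6] az 0.148
```

>>> {"api": "servo_tool", "payload": {"commands": [[[0.3, 1.6, 44, 0, 0, 0, 0.03], [0.3, 3.2, 88, 0, 0, 0, 0.06], [0.3, 4.8, 133, 0, 0, 0, 0.09], [0.3, 6.4, 178, 0, 0, 0, 0.12], [0.3, 8, 222, 0, 0, 0, 0.148]]]}}

```text
time_s: 6.25
tcp_pos: [0.4598, 0.1612, 0.1106]
ee_rot: [[0.996, -0.084, 0.001], [-0.084, -0.996, 0.001], [0.001, -0.001, -1.0]]
wrist_force: [0.7, -0.6, 0.7]
gripper_width: 0.701
gripper_force: 0.0
```

>>> {"api": "servo_tool", "payload": {"commands": [[[0.3, 8, 44, 0, 0, 0, 0], [0.3, 16, 88, 0, 0, 0, 0], [0.3, 24, 132, 0, 0, 0, 0], [0.3, 32, 176, 0, 0, 0, 0], [0.3, 40, 218, 0, 0, 0, 0]]]}}

```text
time_s: 6.75
tcp_pos: [0.4816, -0.0596, 0.1107]
ee_rot: [[0.997, -0.083, 0.001], [-0.083, -0.997, 0.0], [0.001, -0.0, -1.0]]
wrist_force: [0.4, -0.2, -1.5]
gripper_width: 0.7
gripper_force: 0.0
```

>>> {"api": "servo_tool", "payload": {"commands": [[[0.3, 0, 0, 20, 0, 0, 0], [0.3, 0, 0, 40, 0, 0, 0], [0.3, 0, 0, 55, 0, 0, 0], [0.3, 0, 0, 55, 0, 0, 0], [0.3, 0, 0, 55, 0, 0, 0]]]}}

```text
time_s: 7.25
tcp_pos: [0.4818, -0.0577, 0.0555]
ee_rot: [[0.997, -0.083, 0.001], [-0.083, -0.997, -0.0], [0.001, 0.0, -1.0]]
wrist_force: [0.1, -0.3, 0.3]
gripper_width: 0.699
gripper_force: 0.0
```

```bash
python3 -c "
from h import *
go(.482,-.058,.017,-4.8);shot('wrist','wrist3')"
```

```text
t 7.25 tcp [ 0.4818 -0.0577  0.0555] p -4.77 tilt [ 0.001 -0.    -1.   ] w 60.8 gf 0.0 F [ 0.1 -0.3  0.3] j [ 12.  21. -32.   0. -37.  73.] -> d [ 0.2  0.3 38.5] az 0.0
```

View pics/wrist3.png

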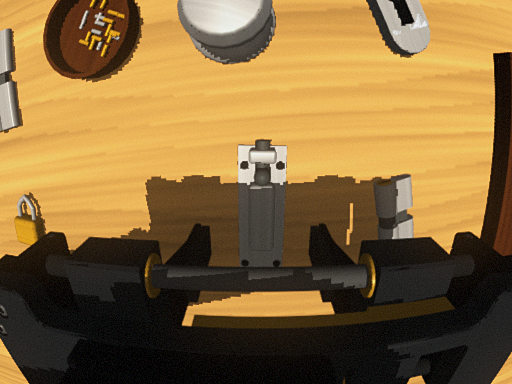

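```bash
python3 -c "
from h import *
for u,v,z in((246,264,.003),(276,264,.003),(243,165,.003),(281,165,.003),(240,145,.003),(287,147,.003),(262,180,.028)): print(u,v,px('wrist3',u,v,z).round(4))"
```

```text
246 264 [ 0.4405 -0.0431  0.003 ]
276 264 [ 0.4384 -0.067   0.003 ]
243 165 [ 0.5207 -0.049   0.003 ]
281 165 [ 0.5185 -0.0757  0.003 ]
240 145 [ 0.5351 -0.0483  0.003 ]
287 147 [ 0.531  -0.0807  0.003 ]
262 180 [ 0.5156 -0.0618  0.028 ]
```

Wrist view: the bolt lies midway between the fingers, and its screws map to a centre of (0.480,-0.059), which agrees with the top view. Gripping it.

>>> {"api": "servo_tool", "payload": {"commands": [[[0.3, 0, 0.5, 15, 0, 0, 0], [0.3, 0, 0.5, 30, 0, 0, 0], [0.3, 0, 0.5, 38, 0, 0, 0], [1, 0, 0.5, 38.5, 0, 0, 0], [1, 0, 0.5, 38.5, 0, 0, 0]]]}}

```text
time_s: 7.8
tcp_pos: [0.4819, -0.0581, 0.0171]
ee_rot: [[0.997, -0.083, 0.001], [-0.083, -0.997, 0.0], [0.001, -0.0, -1.0]]
wrist_force: [-0.2, 0.4, -0.0]
gripper_width: 0.596
gripper_force: 0.0
```

>>> {"api": "servo_tool", "payload": {"commands": [[[1, 0, 0, 0, 0, 0, 0], [1, 0, 0, 0, 0, 0, 0], [1, 0, 0, 0, 0, 0, 0], [1, 0, 0, 0, 0, 0, 0], [1, 0, 0, 0, 0, 0, 0]]]}}

```text
time_s: 8.3
tcp_pos: [0.4814, -0.0583, 0.0168]
ee_rot: [[0.996, -0.084, 0.0], [-0.084, -0.996, -0.0], [0.0, 0.0, -1.0]]
wrist_force: [-0.2, -0.7, 1.7]
gripper_width: 0.202
gripper_force: 30.0
```

>>> {"api": "servo_tool", "payload": {"commands": [[[1, 0, 0, -5, 0, 0, 0], [1, 0, 0, -20, 0, 0, 0], [1, 0, 0, -50, 0, 0, 0], [1, 0, 0, -85, 0, 0, 0], [1, 0, 0, -85, 0, 0, 0]]]}}

```text
time_s: 8.8
tcp_pos: [0.4846, -0.0578, 0.106]
ee_rot: [[0.997, -0.083, 0.01], [-0.083, -0.997, 0.001], [0.01, -0.002, -1.0]]
wrist_force: [1.8, -0.1, -1.0]
gripper_width: 0.208
gripper_force: 30.0
```

```bash
python3 -c "
from h import *
go(.457,.3136,.102,7.1)"
```

```text
t 8.8 tcp [ 0.4846 -0.0578  0.106 ] p -4.74 tilt [ 0.01   0.001 -1.   ] w 18.1 gf 30.0 F [ 1.8 -0.1 -1. ] j [ 12.  17. -29.   0. -44.  73.] -> d [ -58.2 -367.9    4.1] az -0.207
```

>>> {"api": "servo_tool", "payload": {"commands": [[[1, -7, -44, 0, 0, 0, -0.042], [1, -14, -88, 0, 0, 0, -0.084], [1, -21, -132, 0, 0, 0, -0.126], [1, -28, -176, 0, 0, 0, -0.167], [1, -34, -220, 0, 0, 0, -0.207]]]}}

```text
time_s: 9.3
tcp_pos: [0.4647, 0.1651, 0.1009]
ee_rot: [[0.992, 0.124, -0.001], [0.124, -0.992, -0.001], [-0.001, 0.0, -1.0]]
wrist_force: [1.3, 0.1, -0.8]
gripper_width: 0.203
gripper_force: 30.0
```

>>> {"api": "servo_tool", "payload": {"commands": [[[1, 2, -40, 0, 0, 0, 0], [1, 4, -80, 0, 0, 0, 0], [1, 7, -120, 0, 0, 0, 0], [1, 9, -149.5, 5, 0, 0, 0], [1, 9, -149.5, 20, 0, 0, 0]]]}}

```text
time_s: 9.8
tcp_pos: [0.4571, 0.3178, 0.0819]
ee_rot: [[0.992, 0.127, 0.003], [0.127, -0.992, 0.003], [0.004, -0.003, -1.0]]
wrist_force: [0.7, -1.0, -0.9]
gripper_width: 0.203
gripper_force: 30.0
```

>>> {"api": "servo_tool", "payload": {"commands": [[[1, 0, 0, 20, 0, 0, 0], [1, 0, 0, 40, 0, 0, 0], [1, 0, 0, 48, 0, 0, 0], [1, 0, 0, 48, 0, 0, 0], [1, 0, 0, 48, 0, 0, 0]]]}}

```text
time_s: 10.3
tcp_pos: [0.4568, 0.3135, 0.0339]
ee_rot: [[0.992, 0.123, 0.0], [0.123, -0.992, 0.0], [0.0, -0.0, -1.0]]
wrist_force: [-0.0, -0.1, -1.2]
gripper_width: 0.202
gripper_force: 30.0
```

```bash
python3 -c "
from h import *
go(.457,.3136,.0245,7.1)"
```

```text
t 10.3 tcp [0.4568 0.3135 0.0339] p 7.06 tilt [ 0.  0. -1.] w 17.5 gf 30.0 F [-0.  -0.1 -1.2] j [ 51.  28. -23.   0. -39.  46.] -> d [ 0.3 -0.1  9.4] az -0.001
```

>>> {"api": "servo_tool", "payload": {"commands": [[[1, 0, 0, 5, 0, 0, 0], [1, 0, 0, 10, 0, 0, 0], [1, 0, 0, 10, 0, 0, 0], [0.6, 0, 0, 10, 0, 0, 0], [0.6, 0, 0, 10, 0, 0, 0]]]}}

```text
time_s: 10.8
tcp_pos: [0.4568, 0.3136, 0.024]
ee_rot: [[0.992, 0.123, 0.001], [0.123, -0.992, 0.001], [0.001, -0.001, -1.0]]
wrist_force: [-0.5, 0.4, -0.3]
gripper_width: 0.311
gripper_force: 0.0
```

>>> {"api": "servo_tool", "payload": {"commands": [[[0.6, 0, 0, 0, 0, 0, 0], [0.6, 0, 0, -20, 0, 0, 0], [0.6, 0, 0, -50, 0, 0, 0], [0.3, 0, 0, -86, 0, 0, 0.05], [0.3, 0, 0, -86, 0, 0, 0.098]]]}}

```text
time_s: 11.3
tcp_pos: [0.4591, 0.3159, 0.1151]
ee_rot: [[1.0, 0.025, 0.008], [0.025, -1.0, 0.008], [0.009, -0.008, -1.0]]
wrist_force: [1.7, 0.1, 0.4]
gripper_width: 0.505
gripper_force: 0.0
```

```bash
python3 -c "
from h import *
go(.620,.1612,.11,1.5)"
```

```text
t 11.3 tcp [0.4591 0.3159 0.1151] p 1.41 tilt [ 0.008  0.008 -1.   ] w 44.0 gf 0.0 F [1.7 0.1 0.4] j [ 51.  22. -19.   0. -49.  40.] -> d [157.  158.7   5.2] az -0.002
```

>>> {"api": "servo_tool", "payload": {"commands": [[[0.3, 32, 31.5, 0, 0, 0, 0], [0.3, 64, 63, 0, 0, 0, 0], [0.3, 96, 94.5, 0, 0, 0, 0], [0.3, 128, 126, 0, 0, 0, 0], [0.3, 159, 156.5, 0, 0, 0, 0]]]}}

```text
time_s: 11.8
tcp_pos: [0.6206, 0.1595, 0.1099]
ee_rot: [[1.0, 0.025, 0.001], [0.025, -1.0, 0.0], [0.001, -0.0, -1.0]]
wrist_force: [0.6, 0.7, -0.0]
gripper_width: 0.7
gripper_force: 0.0
```

>>> {"api": "servo_tool", "payload": {"commands": [[[0.3, 0, 0, 20, 0, 0, 0], [0.3, 0, 0, 40, 0, 0, 0], [0.3, 0, 0, 60, 0, 0, 0], [0.3, 0, 0, 60, 0, 0, 0], [0.3, 0, 0, 60, 0, 0, 0]]]}}

```text
time_s: 12.3
tcp_pos: [0.6196, 0.1609, 0.0499]
ee_rot: [[1.0, 0.026, 0.0], [0.026, -1.0, -0.0], [0.0, 0.0, -1.0]]
wrist_force: [-0.2, -0.0, 0.0]
gripper_width: 0.699
gripper_force: 0.0
```

```bash
python3 -c "
from h import *
go(.620,.1612,.0135,1.5);shot('wrist','wrist4')"
```

```text
t 12.3 tcp [0.6196 0.1609 0.0499] p 1.47 tilt [ 0. -0. -1.] w 60.8 gf 0.0 F [-0.2 -0.   0. ] j [ 29.  33. -10.   0. -47.  62.] -> d [ 0.4 -0.3 36.4] az -0.001
```

View pics/wrist4.png

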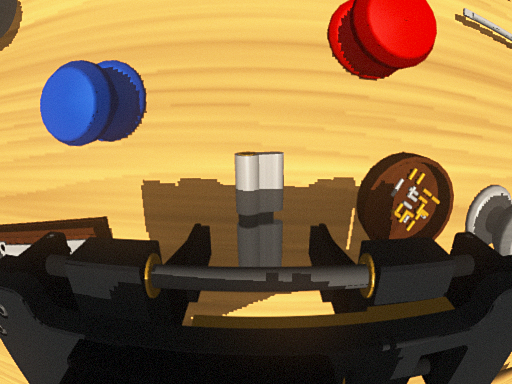

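The cylinder is centred between the fingers (columns 236–283, finger middle about 260), and the right finger clears the dish. Gripping it.

>>> {"api": "servo_tool", "payload": {"commands": [[[0.3, 0.5, 0, 15, 0, 0, 0], [0.3, 0.5, 0, 30, 0, 0, 0], [0.3, 0.5, 0, 36, 0, 0, 0], [1, 0.5, 0, 36.5, 0, 0, 0], [1, 0.5, 0, 36.5, 0, 0, 0]]]}}

```text
time_s: 12.85
tcp_pos: [0.6197, 0.1609, 0.0125]
ee_rot: [[1.0, 0.025, -0.001], [0.025, -1.0, -0.0], [-0.001, 0.0, -1.0]]
wrist_force: [0.2, 0.8, -0.9]
gripper_width: 0.591
gripper_force: 0.0
```

>>> {"api": "servo_tool", "payload": {"commands": [[[1, 0, 0, 0, 0, 0, 0], [1, 0, 0, 0, 0, 0, 0], [1, 0, 0, 0, 0, 0, 0], [1, 0, 0, 0, 0, 0, 0], [1, 0, 0, -5, 0, 0, 0]]]}}

```text
time_s: 13.35
tcp_pos: [0.6188, 0.1605, 0.017]
ee_rot: [[1.0, 0.025, -0.003], [0.025, -1.0, -0.001], [-0.003, 0.001, -1.0]]
wrist_force: [-0.6, 0.4, -2.8]
gripper_width: 0.357
gripper_force: 30.0
```

>>> {"api": "servo_tool", "payload": {"commands": [[[1, 0, 0, -15, 0, 0, 0], [1, 0, 0, -35, 0, 0, 0], [1, 0, 0, -70, 0, 0, 0], [1, 0, 0, -100, 0, 0, 0], [1, 0, 0, -100, 0, 0, 0]]]}}

```text
time_s: 13.85
tcp_pos: [0.6231, 0.1621, 0.1246]
ee_rot: [[1.0, 0.026, 0.011], [0.026, -1.0, 0.004], [0.011, -0.004, -1.0]]
wrist_force: [1.0, 0.9, -2.7]
gripper_width: 0.359
gripper_force: 30.0
```

```bash
python3 -c "
from h import *
go(.474,-.314,.1185,0)"
```

```text
t 13.85 tcp [0.6231 0.1621 0.1246] p 1.5 tilt [ 0.011  0.004 -1.   ] w 31.2 gf 30.0 F [ 1.   0.9 -2.7] j [ 29.  29.  -5.   0. -55.  62.] -> d [-161.6  472.     2.4] az 0.026
```

>>> {"api": "servo_tool", "payload": {"commands": [[[1, -15.6, 46, 0, 0, 0, 0.005], [1, -31.2, 93, 0, 0, 0, 0.01], [1, -46.8, 139, 0, 0, 0, 0.015], [1, -62.4, 186, 0, 0, 0, 0.02], [1, -78, 232, 0, 0, 0, 0.026]]]}}

```text
time_s: 14.35
tcp_pos: [0.5461, -0.0747, 0.1177]
ee_rot: [[1.0, -0.001, -0.001], [-0.001, -1.0, 0.0], [-0.001, -0.0, -1.0]]
wrist_force: [1.1, 0.2, -2.3]
gripper_width: 0.357
gripper_force: 30.0
```

>>> {"api": "servo_tool", "payload": {"commands": [[[1, -14, 45, 0, 0, 0, 0], [1, -28, 90, 0, 0, 0, 0], [1, -42, 135, 0, 0, 0, 0], [1, -56, 180, 0, 0, 0, 0], [1, -68, 222, 0, 0, 0, 0]]]}}

```text
time_s: 14.85
tcp_pos: [0.4778, -0.2965, 0.1177]
ee_rot: [[1.0, -0.001, -0.001], [-0.001, -1.0, 0.001], [-0.001, -0.001, -1.0]]
wrist_force: [1.2, -0.8, -2.6]
gripper_width: 0.358
gripper_force: 30.0
```

>>> {"api": "servo_tool", "payload": {"commands": [[[1, -6, 19, 5, 0, 0, 0], [1, -6, 19, 30, 0, 0, 0], [1, -6, 19, 60, 0, 0, 0], [1, -6, 19, 75, 0, 0, 0], [1, -6, 19, 75, 0, 0, 0]]]}}

```text
time_s: 15.35
tcp_pos: [0.4708, -0.3131, 0.0402]
ee_rot: [[1.0, -0.002, -0.007], [-0.002, -1.0, 0.003], [-0.007, -0.003, -1.0]]
wrist_force: [0.1, -0.1, -3.6]
gripper_width: 0.36
gripper_force: 30.0
```

```bash
python3 -c "
from h import *
go(.474,-.314,.020,0);shot('wrist','wrist5')"
```

```text
t 15.35 tcp [ 0.4708 -0.3131  0.0402] p -0.11 tilt [-0.007  0.003 -1.   ] w 31.3 gf 30.0 F [ 0.1 -0.1 -3.6] j [-17.  29. -21.  -0. -41. 107.] -> d [ 3.3  0.9 20.1] az -0.002
```

View pics/wrist5.png

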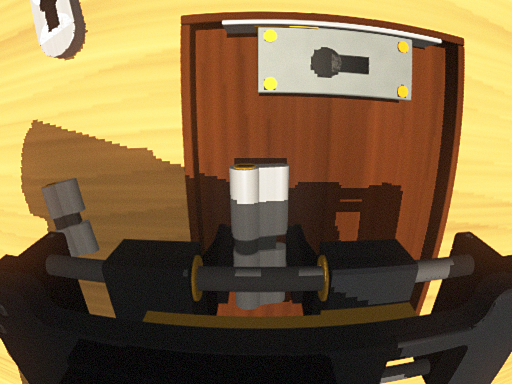

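The cylinder is held level over the left half of the door tray, clear of the wall and the lock case. Lowering it.

>>> {"api": "servo_tool", "payload": {"commands": [[[1, 0, 0, 10, 0, 0, 0], [1, 0, 0, 18, 0, 0, 0], [1, 0, 0, 22, 0, 0, 0], [1, 0, 0, 23, 0, 0, 0], [1, 0, 0, 23, 0, 0, 0]]]}}

```text
time_s: 15.9
tcp_pos: [0.4736, -0.314, 0.0201]
ee_rot: [[1.0, -0.001, 0.0], [-0.001, -1.0, -0.0], [0.0, 0.0, -1.0]]
wrist_force: [0.4, -0.5, -3.5]
gripper_width: 0.36
gripper_force: 30.0
```

>>> {"api": "servo_tool", "payload": {"commands": [[[0.5, 0, 0, 0, 0, 0, 0], [0.5, 0, 0, 0, 0, 0, 0], [0.5, 0, 0, 0, 0, 0, 0], [0.5, 0, 0, -20, 0, 0, 0], [0.5, 0, 0, -50, 0, 0, 0]]]}}

```text
time_s: 16.4
tcp_pos: [0.4724, -0.3136, 0.0693]
ee_rot: [[1.0, -0.001, -0.004], [-0.001, -1.0, 0.001], [-0.004, -0.001, -1.0]]
wrist_force: [0.3, -0.6, 0.2]
gripper_width: 0.499
gripper_force: 0.0
```

>>> {"api": "servo_tool", "payload": {"commands": [[[0, 0, 0, -40, 0, 0, 0], [0, 0, 0, -80, 0, 0, 0], [0, 0, 0, -80, 0, 0, 0], [0, 0, 0, -80, 0, 0, 0], [0, 0, 0, -80, 0, 0, 0]]]}}

```text
time_s: 16.9
tcp_pos: [0.4728, -0.3136, 0.1493]
ee_rot: [[1.0, -0.001, -0.001], [-0.001, -1.0, 0.001], [-0.001, -0.001, -1.0]]
wrist_force: [0.9, -0.3, 0.1]
gripper_width: 0.868
gripper_force: 0.0
```

```bash
python3 -c "
from h import *
go(.620,-.050,.14,0)
shot('wrist','wrist6')"
```

```text
t 16.9 tcp [ 0.4728 -0.3136  0.1493] p -0.06 tilt [-0.001  0.001 -1.   ] w 75.5 gf 0.0 F [ 0.9 -0.3  0.1] j [-17.  21. -14.  -0. -55. 107.] -> d [ 146.9 -263.8    9.4] az -0.001
```

View pics/wrist6.png

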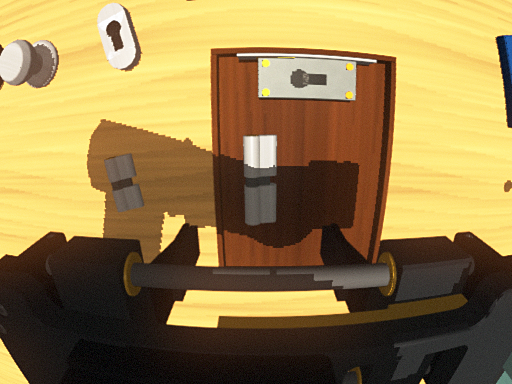

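The cylinder lies flat on the tray floor at (260,180). Moving to the knob.

>>> {"api": "servo_tool", "payload": {"commands": [[[0.18, 20, -36, 0, 0, 0, 0], [0.18, 41, -74, 0, 0, 0, 0], [0.18, 62, -112, 0, 0, 0, 0], [0.18, 83, -150, 0, 0, 0, 0], [0.18, 104, -188, 0, 0, 0, 0]]]}}

```text
time_s: 17.45
tcp_pos: [0.5776, -0.1245, 0.1485]
ee_rot: [[1.0, -0.001, -0.003], [-0.001, -1.0, -0.0], [-0.003, 0.0, -1.0]]
wrist_force: [0.4, -0.1, 0.0]
gripper_width: 0.824
gripper_force: 0.0
```

>>> {"api": "servo_tool", "payload": {"commands": [[[0.18, 20, -36, 0, 0, 0, 0], [0.18, 42, -76, 0, 0, 0, 0], [0.18, 42, -76, 20, 0, 0, 0], [0.18, 42, -76, 45, 0, 0, 0], [0.18, 42, -76, 45, 0, 0, 0]]]}}

```text
time_s: 17.95
tcp_pos: [0.6164, -0.0498, 0.0998]
ee_rot: [[1.0, -0.001, -0.011], [-0.001, -1.0, -0.001], [-0.011, 0.001, -1.0]]
wrist_force: [-0.2, -0.5, -0.4]
gripper_width: 0.822
gripper_force: 0.0
```

```bash
python3 -c "
from h import *
go(.6195,-.0497,.0355,0)
shot('wrist','wrist7')"
```

```text
t 17.95 tcp [ 0.6164 -0.0498  0.0998] p -0.05 tilt [-0.011 -0.001 -1.   ] w 71.5 gf 0.0 F [-0.2 -0.5 -0.4] j [ 10.  29. -10.  -0. -52.  80.] -> d [ 3.8 -0.2 64.3] az -0.001
```

View pics/wrist7.png

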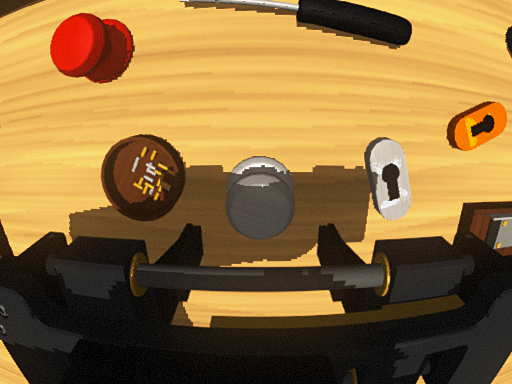

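The knob is centred between the fingers (column 260) and the dish is clear on the left. Lowering and gripping.

>>> {"api": "servo_tool", "payload": {"commands": [[[0.18, 0, 0, 20, 0, 0, 0], [0.18, 0, 0, 40, 0, 0, 0], [0.18, 0, 0, 60, 0, 0, 0], [0.18, 0, 0, 68, 0, 0, 0], [0.18, 0, 0, 69, 0, 0, 0]]]}}

```text
time_s: 18.5
tcp_pos: [0.6195, -0.0505, 0.0357]
ee_rot: [[1.0, -0.001, -0.001], [-0.001, -1.0, -0.0], [-0.001, 0.0, -1.0]]
wrist_force: [1.4, 0.8, -0.3]
gripper_width: 0.821
gripper_force: 0.0
```

>>> {"api": "servo_tool", "payload": {"commands": [[[1, 0, 0, 0, 0, 0, 0], [1, 0, 0, 0, 0, 0, 0], [1, 0, 0, 0, 0, 0, 0], [1, 0, 0, 0, 0, 0, 0], [1, 0, 0, 0, 0, 0, 0]]]}}

```text
time_s: 19.0
tcp_pos: [0.6203, -0.0501, 0.0371]
ee_rot: [[1.0, -0.0, 0.002], [-0.0, -1.0, -0.0], [0.002, 0.0, -1.0]]
wrist_force: [-0.8, -0.2, 3.5]
gripper_width: 0.572
gripper_force: 30.0
```

```bash
python3 -c "
from h import *
go(.6195,-.0497,.0355,0)"
```

```text
t 19.0 tcp [ 0.6203 -0.0501  0.0371] p -0.03 tilt [ 0.002 -0.    -1.   ] w 49.8 gf 30.0 F [-0.8 -0.2  3.5] j [ 10.  33. -13.   0. -44.  80.] -> d [-0.8 -0.4  1.6] az -0.0
```

>>> {"api": "servo_tool", "payload": {"commands": [[[1, 0, 0, -8, 0, 0, 0], [1, 0, 0, -30, 0, 0, 0], [1, 0, 0, -60, 0, 0, 0], [1, -6, 18, -79, 0, 0, 0], [1, -18, 56, -79, 0, 0, 0]]]}}

```text
time_s: 19.5
tcp_pos: [0.6043, -0.1045, 0.1183]
ee_rot: [[1.0, 0.004, 0.007], [0.004, -1.0, 0.0], [0.007, -0.0, -1.0]]
wrist_force: [0.5, -0.7, -3.1]
gripper_width: 0.575
gripper_force: 30.0
```

>>> {"api": "servo_tool", "payload": {"commands": [[[1, -14, 43, 0, 0, 0, 0], [1, -28, 86, 0, 0, 0, 0], [1, -42, 129, 0, 0, 0, 0], [1, -56, 172, 0, 0, 0, 0], [1, -70, 215, 0, 0, 0, 0]]]}}

```text
time_s: 20.0
tcp_pos: [0.53, -0.3221, 0.1144]
ee_rot: [[1.0, -0.001, -0.002], [-0.001, -1.0, 0.001], [-0.002, -0.001, -1.0]]
wrist_force: [1.5, 0.2, -3.3]
gripper_width: 0.576
gripper_force: 30.0
```

>>> {"api": "servo_tool", "payload": {"commands": [[[1, -11, 35, 0, 0, 0, 0], [1, -22, 70, 0, 0, 0, 0], [1, -22, 70, 15, 0, 0, 0], [1, -22, 70, 35, 0, 0, 0], [1, -22, 70, 50, 0, 0, 0]]]}}

```text
time_s: 20.5
tcp_pos: [0.5078, -0.3907, 0.0631]
ee_rot: [[1.0, -0.003, -0.003], [-0.003, -1.0, 0.002], [-0.003, -0.002, -1.0]]
wrist_force: [-0.1, -0.0, -4.3]
gripper_width: 0.578
gripper_force: 30.0
```

>>> {"api": "servo_tool", "payload": {"commands": [[[1, 0, 0, 8, 0, 0, 0], [1, 0, 0, 12, 0, 0, 0], [1, 0, 0, 12, 0, 0, 0], [1, 0, 0, 12, 0, 0, 0], [1, 0, 0, 12, 0, 0, 0]]]}}

```text
time_s: 21.0
tcp_pos: [0.5101, -0.3911, 0.054]
ee_rot: [[1.0, -0.0, 0.002], [-0.0, -1.0, -0.001], [0.002, 0.001, -1.0]]
wrist_force: [0.3, -0.0, -3.9]
gripper_width: 0.573
gripper_force: 30.0
```

```bash
python3 -c "
from h import *
go(.509,-.391,.043,0)
shot('wrist','wrist8')"
```

```text
t 21.0 tcp [ 0.5101 -0.3911  0.054 ] p -0.03 tilt [ 0.002 -0.001 -1.   ] w 49.9 gf 30.0 F [ 0.3 -0.  -3.9] j [-23.  33.  -9.   0. -48. 113.] -> d [-1.1 -0.2 11. ] az -0.0
```

View pics/wrist8.png

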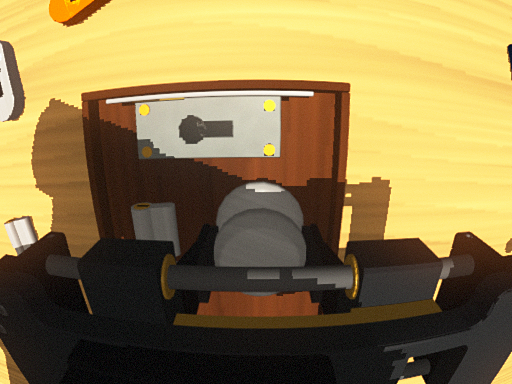

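The knob is upright over the right half of the tray; its rose (columns 217–303) is clear of the cylinder (ends at column 180) and the wall. Setting it down.

>>> {"api": "servo_tool", "payload": {"commands": [[[1, 0, 0, 5, 0, 0, 0], [1, 0, 0, 9, 0, 0, 0], [1, 0, 0, 10.5, 0, 0, 0], [1, 0, 0, 10.5, 0, 0, 0], [1, 0, 0, 10.5, 0, 0, 0]]]}}

```text
time_s: 21.55
tcp_pos: [0.5093, -0.3909, 0.0431]
ee_rot: [[1.0, -0.001, -0.0], [-0.001, -1.0, 0.0], [-0.0, -0.0, -1.0]]
wrist_force: [-1.0, 2.3, 2.9]
gripper_width: 0.577
gripper_force: 30.0
```

>>> {"api": "servo_tool", "payload": {"commands": [[[0.2, 0, 0, 0, 0, 0, 0], [0.2, 0, 0, 0, 0, 0, 0], [0.2, 0, 0, 0, 0, 0, 0], [0.2, 0, 0, -15, 0, 0, 0], [0.2, 0, 0, -45, 0, 0, 0]]]}}

```text
time_s: 22.05
tcp_pos: [0.508, -0.3903, 0.0852]
ee_rot: [[1.0, -0.001, -0.005], [-0.001, -1.0, 0.003], [-0.005, -0.003, -1.0]]
wrist_force: [-0.3, -0.2, -0.1]
gripper_width: 0.792
gripper_force: 0.0
```

>>> {"api": "servo_tool", "payload": {"commands": [[[0.2, 0, 0, -35, 0, 0, 0], [0.2, 0, 0, -52, 0, 0, 0], [0.3, 0, 0, -52, 0, 0, -0.1], [0.3, 0, 0, -52, 0, 0, -0.2], [0.3, 0, 0, -52, 0, 0, -0.27]]]}}

```text
time_s: 22.55
tcp_pos: [0.5098, -0.3912, 0.1398]
ee_rot: [[0.963, 0.269, 0.001], [0.269, -0.963, -0.001], [0.001, 0.001, -1.0]]
wrist_force: [0.2, -0.1, -0.3]
gripper_width: 0.709
gripper_force: 0.0
```

```bash
python3 -c "
from h import *
go(.629,-.165,.14,15.5)"
```

```text
t 22.55 tcp [ 0.5098 -0.3912  0.1398] p 15.61 tilt [ 0.001 -0.001 -1.   ] w 61.7 gf 0.0 F [ 0.2 -0.1 -0.3] j [-23.  28.  -4.   0. -58. 129.] -> d [ 175.7 -185.8   -0.2] az 0.002
```

>>> {"api": "servo_tool", "payload": {"commands": [[[0.3, 32, -34, 0, 0, 0, 0], [0.3, 64, -68, 0, 0, 0, 0], [0.3, 96, -102, 0, 0, 0, 0], [0.3, 128, -136, 0, 0, 0, 0], [0.3, 160, -170, 0, 0, 0, 0]]]}}

```text
time_s: 23.05
tcp_pos: [0.6195, -0.183, 0.1397]
ee_rot: [[0.964, 0.266, 0.001], [0.266, -0.964, -0.0], [0.001, 0.001, -1.0]]
wrist_force: [0.4, -1.1, -0.4]
gripper_width: 0.703
gripper_force: 0.0
```

>>> {"api": "servo_tool", "payload": {"commands": [[[0.3, 15.5, -16, 20, 0, 0, 0], [0.3, 15.5, -16, 55, 0, 0, 0], [0.3, 15.5, -16, 80, 0, 0, 0], [0.3, 15.5, -16, 80, 0, 0, 0], [0.3, 15.5, -16, 80, 0, 0, 0]]]}}

```text
time_s: 23.55
tcp_pos: [0.6297, -0.1653, 0.0598]
ee_rot: [[0.964, 0.266, 0.0], [0.266, -0.964, -0.001], [0.0, 0.001, -1.0]]
wrist_force: [0.8, -0.7, 1.0]
gripper_width: 0.698
gripper_force: 0.0
```

```bash
python3 -c "
from h import *
go(.629,-.165,.0125,15.5)
shot('wrist','wrist9')"
```

```text
t 23.55 tcp [ 0.6297 -0.1653  0.0598] p 15.45 tilt [ 0.    -0.001 -1.   ] w 60.7 gf 0.0 F [ 0.8 -0.7  1. ] j [ -0.  34.  -7.   0. -49. 106.] -> d [-0.6 -0.6 47.3] az -0.001
```

View pics/wrist9.png

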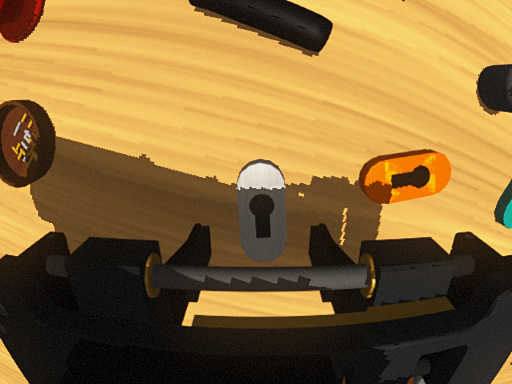

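The escutcheon is aligned and centred between the fingers (column 262), with the orange look-alike well clear. Gripping it.

>>> {"api": "servo_tool", "payload": {"commands": [[[0.3, 0, 0, 15, 0, 0, 0], [0.3, 0, 0, 30, 0, 0, 0], [0.3, 0, 0, 42, 0, 0, 0], [0.3, 0, 0, 46.5, 0, 0, 0], [1, 0, 0, 46.5, 0, 0, 0]]]}}

```text
time_s: 24.1
tcp_pos: [0.6288, -0.1651, 0.0123]
ee_rot: [[0.964, 0.266, -0.001], [0.266, -0.964, -0.0], [-0.001, -0.0, -1.0]]
wrist_force: [-0.2, -1.0, 0.6]
gripper_width: 0.669
gripper_force: 0.0
```

>>> {"api": "servo_tool", "payload": {"commands": [[[1, 0, 0, 0, 0, 0, 0], [1, 0, 0, 0, 0, 0, 0], [1, 0, 0, 0, 0, 0, 0], [1, 0, 0, 0, 0, 0, 0], [1, 0, 0, 0, 0, 0, 0]]]}}

```text
time_s: 24.6
tcp_pos: [0.6292, -0.1651, 0.0131]
ee_rot: [[0.964, 0.266, 0.0], [0.266, -0.964, -0.0], [0.0, 0.0, -1.0]]
wrist_force: [-1.0, -0.4, 0.4]
gripper_width: 0.389
gripper_force: 29.9
```

>>> {"api": "servo_tool", "payload": {"commands": [[[1, 0, 0, -8, 0, 0, 0], [1, 0, 0, -35, 0, 0, 0], [1, 0, 0, -75, 0, 0, 0], [1, 0, 0, -120, 0, 0, 0.13], [1, 0, 0, -130, 0, 0, 0.27]]]}}

```text
time_s: 25.1
tcp_pos: [0.6324, -0.1655, 0.1501]
ee_rot: [[1.0, -0.005, 0.011], [-0.005, -1.0, -0.002], [0.012, 0.002, -1.0]]
wrist_force: [0.9, -0.7, -1.1]
gripper_width: 0.384
gripper_force: 29.9
```

```bash
python3 -c "
from h import *
go(.418,-.389,.143,0)"
```

```text
t 25.1 tcp [ 0.6324 -0.1655  0.1501] p -0.29 tilt [ 0.011 -0.002 -1.   ] w 33.4 gf 29.9 F [ 0.9 -0.7 -1.1] j [ -0.  28.  -2.   0. -59.  90.] -> d [-213.3  224.6    5.1] az -0.005
```

>>> {"api": "servo_tool", "payload": {"commands": [[[1, -30, 32, 0, 0, 0, 0], [1, -60, 64, 0, 0, 0, 0], [1, -90, 96, 0, 0, 0, 0], [1, -120, 128, 0, 0, 0, 0], [1, -150, 160, 0, 0, 0, 0]]]}}

```text
time_s: 25.6
tcp_pos: [0.4776, -0.3257, 0.1436]
ee_rot: [[1.0, -0.0, 0.0], [-0.0, -1.0, 0.0], [0.0, -0.0, -1.0]]
wrist_force: [0.1, -0.9, -1.6]
gripper_width: 0.386
gripper_force: 29.9
```

>>> {"api": "servo_tool", "payload": {"commands": [[[1, -31, 32, 0, 0, 0, 0], [1, -61, 64, 0, 0, 0, 0], [1, -61, 64, 20, 0, 0, 0], [1, -61, 64, 50, 0, 0, 0], [1, -61, 64, 80, 0, 0, 0]]]}}

```text
time_s: 26.1
tcp_pos: [0.4178, -0.3894, 0.0632]
ee_rot: [[1.0, -0.002, 0.002], [-0.002, -1.0, -0.001], [0.002, 0.001, -1.0]]
wrist_force: [-0.5, -0.2, -1.5]
gripper_width: 0.39
gripper_force: 29.9
```

>>> {"api": "servo_tool", "payload": {"commands": [[[1, 0, 0, 15, 0, 0, 0], [1, 0, 0, 30, 0, 0, 0], [1, 0, 0, 33, 0, 0, 0], [1, 0, 0, 33, 0, 0, 0], [1, 0, 0, 33, 0, 0, 0]]]}}

```text
time_s: 26.6
tcp_pos: [0.4186, -0.3892, 0.0311]
ee_rot: [[1.0, -0.0, 0.001], [-0.0, -1.0, -0.001], [0.001, 0.001, -1.0]]
wrist_force: [-0.2, 0.4, -1.3]
gripper_width: 0.389
gripper_force: 29.9
```

```bash
python3 -c "
from h import *
go(.418,-.389,.0195,0)
shot('wrist','wrist10')"
```

```text
t 26.6 tcp [ 0.4186 -0.3892  0.0311] p -0.02 tilt [ 0.001 -0.001 -1.   ] w 33.9 gf 29.9 F [-0.2  0.4 -1.3] j [-27.  30. -21.   0. -39. 117.] -> d [-0.7 -0.2 11.6] az -0.0
```

View pics/wrist10.png

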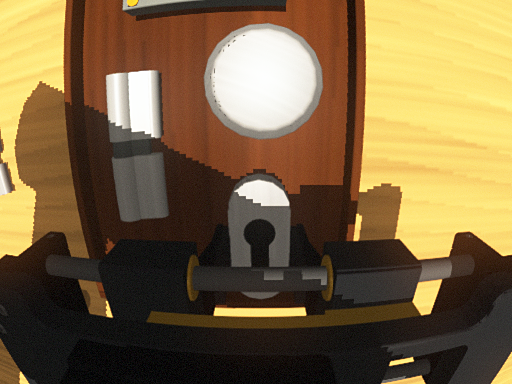

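The escutcheon is clear of the knob, cylinder and walls. Its back end at x≈0.379 is 9 mm inside the rim. Setting it down.

>>> {"api": "servo_tool", "payload": {"commands": [[[1, 0, 0, 5, 0, 0, 0], [1, 0, 0, 10, 0, 0, 0], [1, 0, 0, 11.5, 0, 0, 0], [1, 0, 0, 11.5, 0, 0, 0], [0.5, 0, 0, 11.5, 0, 0, 0]]]}}

```text
time_s: 27.15
tcp_pos: [0.4183, -0.3889, 0.0188]
ee_rot: [[1.0, -0.001, 0.001], [-0.001, -1.0, -0.0], [0.001, 0.0, -1.0]]
wrist_force: [0.1, -0.4, -1.3]
gripper_width: 0.42
gripper_force: 0.0
```

>>> {"api": "servo_tool", "payload": {"commands": [[[0.5, 0, 0, 0, 0, 0, 0], [0.5, 0, 0, 0, 0, 0, 0], [0.5, 0, 0, -20, 0, 0, 0], [0.5, 0, 0, -60, 0, 0, 0], [0.5, 0, 0, -100, 0, 0, 0]]]}}

```text
time_s: 27.65
tcp_pos: [0.4174, -0.3886, 0.1188]
ee_rot: [[1.0, -0.001, -0.002], [-0.001, -1.0, 0.001], [-0.002, -0.001, -1.0]]
wrist_force: [1.4, -0.2, 0.4]
gripper_width: 0.499
gripper_force: 0.0
```

>>> {"api": "servo_tool", "payload": {"commands": [[[0.5, 0, -40, -20, 0, 0, 0], [0.5, 0, -80, -40, 0, 0, 0], [0.5, 0, -120, -60, 0, 0, 0], [0.5, 0, -160, -80, 0, 0, 0], [0.5, 0, -200, -80, 0, 0, 0]]]}}

```text
time_s: 28.15
tcp_pos: [0.4197, -0.1879, 0.2014]
ee_rot: [[1.0, -0.001, 0.007], [-0.001, -1.0, -0.001], [0.007, 0.001, -1.0]]
wrist_force: [0.6, 1.5, 0.0]
gripper_width: 0.501
gripper_force: 0.0
```

>>> {"api": "servo_tool", "payload": {"commands": [[[0.5, 0, -40, 0, 0, 0, 0], [0.5, 0, -80, 0, 0, 0, 0], [0.5, 0, -120, 0, 0, 0, 0], [0.5, 0, -160, 0, 0, 0, 0], [0.5, 0, -160, 0, 0, 0, 0]]]}}

```text
time_s: 28.65
tcp_pos: [0.4185, -0.0256, 0.1989]
ee_rot: [[1.0, 0.005, 0.001], [0.005, -1.0, 0.001], [0.001, -0.001, -1.0]]
wrist_force: [0.6, -0.2, 0.2]
gripper_width: 0.497
gripper_force: 0.0
```

```bash
python3 -c "
from h import *
go(.4,0,.2,0)
shot('top','top1')
a=cv2.imread('pics/top1.png')
b=np.hstack([cv2.resize(a[190:310,45:145],(400,480),interpolation=2),cv2.resize(a[190:310,330:430],(400,480),interpolation=2)]);cv2.imwrite('pics/fin.png',b)
cv2.imwrite('pics/top1b.png',cv2.resize(a,(800,600)))"
```

```text
t 28.65 tcp [ 0.4185 -0.0256  0.1989] p 0.3 tilt [ 0.001  0.001 -1.   ] w 43.2 gf 0.0 F [ 0.6 -0.2  0.2] j [ 19.   3. -30.  -0. -57.  71.] -> d [-18.4 -25.7  -1.1] az 0.005
```

View pics/top1b.png

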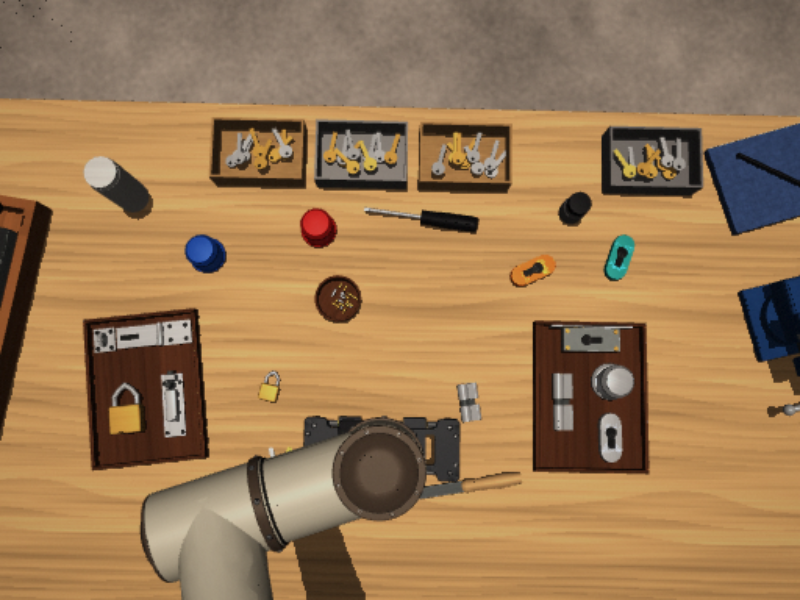

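View pics/fin.png

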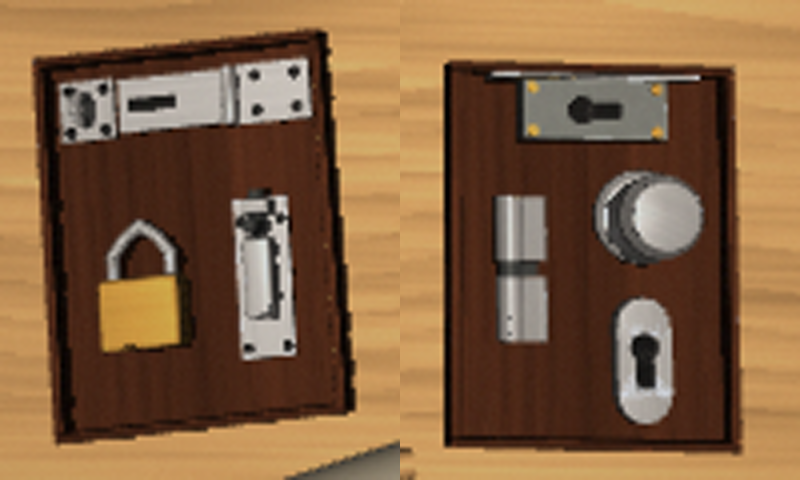

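Both trays look right: padlock and bolt lie flat in the gate tray. The cylinder, knob and escutcheon lie separately in the door tray, with the knob's lean in the picture matching parallax for an upright part. The small padlock, short cylinder and dish haven't moved.

```bash
python3 -c "
from station import r
print(r.finish_job())"
```

```text
the job is handed in; nothing more can be done
None
```

Both jobs are made up and handed in: the large padlock and barrel bolt are in the gate tray, and the long cylinder, knob (standing on its rose) and escutcheon are in the door tray, with no verdict returned at hand-in.

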